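# Turn a leaf of the icing colour book

## Robot

A 7-joint arm with a two-finger parallel gripper is mounted at the origin on a cart in front of the work surface, level with it; the furniture and walls round the work are solid. World frame = base frame: x ahead of the robot, y to its left, z up, the work surface at z = 0. Lengths are in m, angles in rad, forces in N, time in s.
With the tool pointing down it reaches from about 0.4 to 0.85 m from the base axis. Payload 10.4 kg.
Tool frame: the origin (TCP) lies on the centre line of the jaws, within the pads' length; the fingertips stand 11 mm ahead of it and the grasp point (between the pads) lies 8 mm behind it; z points along the fingers, y is the line along which they close (so a half turn about z gives the same grasp; the last joint's range is limited). The gripper opens to 87 mm and grips with 3 to 60 N. Pads are 19 mm wide; open, the fingers measure 117 mm over their backs; the gripper's body (75 mm by 190 mm) begins 51 mm behind the grasp point.
Start: joints at [1.186, 0.332, -0.065, 1.46, 0.022, 1.35, -0.088], TCP at [0.221, -0.585, 0.234] pointing down, gripper open.
Joint ranges: [-2.6, 2.6], [-0.5, 2.12], [-1.47, 1.34], [0.16, 2.42], [-1.27, 4.41], [0.06, 2.06], [-2.6, 2.6]. Speed limits (rad/s): [2.22, 2.22, 2.79, 2.79, 3.14, 3.14, 3.14].

## Interface

Orientations are given as a unit quaternion [x, y, z, w].
In Python, from bench import r gives the robot as it stands.
- The arm moves only by the shell command python3 -m pendant 'ROWS' [OPENING] [FORCE]. ROWS is JSON, a list of rows, each a list of 4 numbers: the shift along the tool's x, y, z in m, then the turn about the tool's z in rad. A call has 1 to 8 rows; each row shifts and turns the commanded pose from where the row before left it, along the tool's axes as they then stand; what a row does not reach is not made up. A row lasts 1/12 s, in which the tool goes at most 41.7 mm and 7.16 degrees, less where a joint would pass 70% of its speed; a pose out of reach is approached as far as the arm can. A call with a gripper value outside its range is refused whole. OPENING is the opening, from 0 (shut) to 1 (fully open), set as the call begins (- or left out, the last holds). The fingers move at their own pace and stop on an object; FORCE is the grip in N (left out, the last holds). Time passes only in rows, so rows that do not move let the fingers close. It gives the time, the measured TCP pose, the force, the opening and the grip force at its end, in the units of the state.
- r.read_state(): the state, without advancing time (a new reading comes with each control period).
- r.camera(name): name is "side" or "top" or "wrist"; returns a dict with "img" (400x640x3 uint8, red, green, blue), "camera_matrix" (3x3 intrinsics, pixels), "dist_coeffs" ([k1, k2, p1, p2, k3] as OpenCV has them; the pictures are not rectified), "xyz" and "attitude" of the camera in the world. Camera axes: x right, y down, z forward; pixel columns grow to the right and rows downward; lengths in m; the calibration is good to about 2 mm. A picture is of the moment at which its call begins. There is no depth.
- r.close_job(): hands the job in; it is judged then, once.
Trained networks look in the newest picture that a camera, given by its name, has taken for a name from the list of things; names that differ only in an ending like _2 or _b are one class to them, and where a whole thing is asked for, a point or a joint stands for the part that bears it (a point fixed in the world has none). Each returns a list of dicts, best first, with "score" (0 to 1); they miss things now and then, are a little off and sometimes report something else, mostly with a low value. They report only what shows in the picture. A call takes as long as a camera call. They do not tell look-alikes from the thing itself.
- r.outline_of(thing, camera): "mask" (400x640 bool, what is visible of it) and "bbox" ([centre column, centre row, width, height] in pixels, round what is visible of it).
The state is a dict: "time": time; "joint_positions": joint angles; "joint_vel": joint speeds; "joint_torque": joint torques, N m; "ee_pos": TCP position; "eef_rot": TCP orientation; "ft_force": force on the tool from outside, world axes, zero at the start; "torque": the same for the moment, N m; "width": finger opening in m; "grip_force": force on a finger pad.
Only numpy, scipy, OpenCV 4.12 (cv2) and the standard library are available. Lean on these libraries where they do the work, as an engineer would, in place of code of your own. Each camera call takes 0.05 s, during which the arm holds its last target. There are 200 camera calls.

## Task

The battery candle stands on the bare left cover of the open icing colour book. Grip and lift nothing: gently push the candle with the fingertips off the cover until it stands upright and wholly on the bench, then turn the raised top leaf over the ring spine and press it gently down flat on the left cover. Leave the leaf below it and all the other things where they are.

Things in the scene. Friction and masses are not known exactly. Their poses are not given: they have to be found in the camera images.
- colour_book: open ring book, two blue covers, fixed to the bench. Origin: under the middle of the spine, at bench level; x along the spine away from the robot, y to the bare left cover, z up. 100 mm along x; covers 4 mm thick, reaching 112 mm either side of the spine; rings up to 19 mm high within 10 mm of the spine line. Two leaves are hinged on the spine, both start on the right (-y).
- top_leaf (a joint): angle of the raised white leaf (pastel chips, pink tab), rad. Hinge line: along the book's x, 10.5 mm above its origin. 0 flat to the right, starts at 0.4 to 0.8, pi/2 upright, 3.18 (stop) flat on the left cover. Rigid, 4 mm thick, 96 mm along the spine, reaching 102 mm from the hinge; tab 10 mm more at the edge's far end. Stiff hinge: stays at any angle; 1 to 2 N at the edge turns it.
- leaf_edge (a point): middle of the top leaf's free edge, in the middle of its thickness, 102 mm from the hinge line
- lower_leaf (a joint): angle of the cream leaf with brown colour chips that lies flat on the right cover below the raised leaf, same hinge sense, top face about 8 mm above the bench; 0 = lying flat, where it must stay
- led_candle: cream battery candle (plastic shell, flame-shaped tip), round, 38 mm across, 49 mm high, about 45 g; loose. Origin: centre of its underside, z up. It starts on the left cover (4 mm above the bench), about 65 mm from the spine line, and slides when pushed low on its side.
- pumpkin_red: red mini pumpkin, 52 mm across, 51 mm high, back left, bystander; origin at the centre of its underside
- pumpkin_white: white mini pumpkin, 50 mm across, 49 mm high, back left, bystander; origin at the centre of its underside
- orange_cup: orange cup, 58 mm across, 87 mm with its handle, 56 mm high, at the left, bystander; origin at the centre of its underside
- timer: white kitchen timer with a red dial, 72 mm across, 35 mm high, at the front left, bystander; origin at the centre of its underside
- shaker: sugar shaker, 44 mm across, 90 mm high, at the far right, bystander; origin at the centre of its underside
- spice: spice jar, 47 mm across, 98 mm high, at the far right, bystander; origin at the centre of its underside
Mind the look-alikes: they are no part of the job. What is shaped like the led_candle but blue, green or purple is not meant.

How it is judged:
On the way, in this order (a step that is already met when the one before it is completed fails the run):
1. the candle stands upright, wholly on the bench, while the top leaf is still on the right (height (world z) of led_candle below 0.002 m and angle between led_candle's own z axis and vertical below 0.04 rad and value of joint top_leaf below 1.4 rad), for 0.2 s.
2. the top leaf lies flat on the left cover (value of joint top_leaf above 3.09 rad), for 0.2 s.
At the end, for the whole second after the job is handed in: the top leaf lies within 0.09 rad of flat on the left cover, the lower leaf within 0.06 rad of flat on the right cover, and the candle stands upright (within 0.04 rad) and at rest with its whole underside on the bench (value of joint top_leaf above 3.09 rad and value of joint lower_leaf below 0.06 rad and height (world z) of led_candle between -0.01 and 0.002 m and angle between led_candle's own z axis and vertical below 0.04 rad and linear speed of led_candle below 0.01 m/s); the robot touches nothing.
It fails at once if the candle is lifted more than 15 mm above the bench or knocked over or off the bench (height (world z) of led_candle above 0.015 m or height (world z) of led_candle below -0.05 m or angle between led_candle's own z axis and vertical above 0.6 rad).
It fails at once if the lower leaf is raised (value of joint lower_leaf above 0.25 rad).
It fails at once if a bystander is moved more than 20 mm (distance of any of pumpkin_red, pumpkin_white, orange_cup, timer, shaker, spice from where it was at the start of the episode above 0.02 m).
It fails at once if the candle is gripped or pushed hard (over 15 N) (contact force between the fingers and led_candle above 15 N).
It fails at once if the book or its leaf is pressed or squeezed hard (over 70 N) (contact force between the fingers and colour_book above 70 N).
It also fails if it takes over 51 s, if anything falls off the work surface, if the arm or the gripper's body presses on something with over 40 N, if the wrist force passes 120 N, or if a joint passes its speed limit or range.

## Working session

There is one attempt and no reset: what is moved stays moved. The work goes in short steps, Python scripts to look and compute and a shell command to move; the robot and the scene stay as the last step left them, time stands still between calls to the robot, and variables do not carry over. Pictures are saved under pics/ and viewed, at most 10 in all, crops included, and the job is handed in when it is done.

```bash
mkdir -p pics; ls; cat > h.py <<'E'
import numpy as np,cv2,json
from scipy.spatial.transform import Rotation as R
from bench import r
def cam(n,f=None):
    c=r.camera(n)
    if f: cv2.imwrite('pics/'+f,c['img'][:,:,::-1])
    return c
def rot(c):
    a=np.array(c['attitude'],float)
    return a if a.shape==(3,3) else R.from_quat(a).as_matrix()
def ray(c,uv):
    p=cv2.undistortPoints(np.array([[uv]],float),np.array(c['camera_matrix']),np.array(c['dist_coeffs']))[0,0]
    return np.array(c['xyz']),rot(c)@np.array([p[0],p[1],1])
def onz(c,uv,z):
    o,d=ray(c,uv); return o+d*(z-o[2])/d[2]
def proj(c,P):
    Rm=rot(c); rv=cv2.Rodrigues(Rm.T)[0]; t=-Rm.T@np.array(c['xyz'])
    return cv2.projectPoints(np.array(P,float).reshape(-1,3),rv,t,np.array(c['camera_matrix']),np.array(c['dist_coeffs']))[0][:,0]
E
python3 - <<'E'
from h import *
s=r.read_state(); print(s)
for n in('top','side'):
    c=cam(n,n+'1.png'); print(n,c['xyz'],c['attitude'],c['camera_matrix'])
    for t in('led_candle','colour_book','top_leaf','lower_leaf','orange_cup','timer','pumpkin_red','pumpkin_white','shaker','spice'):
        print(t,[(round(o['score'],2),np.round(o['bbox']).tolist(),np.round(onz(c,o['bbox'][:2],0.03),3).tolist()) for o in r.outline_of(t,n)])
E
```

```text
pics
{'time': 0.0, 'joint_positions': array([ 1.18641544,  0.33286183, -0.06468643,  1.46096228,  0.02161994,
        1.34990963, -0.08848699]), 'joint_vel': array([-0.00047994,  0.00080669, -0.00068067, -0.00058035,  0.001932  ,
        0.00183911,  0.0008936 ]), 'joint_torque': array([ 8.93438137e-04, -6.23248601e+01,  2.54878902e-02, -3.89902568e+01,
       -6.12929603e-02,  3.95828008e-02,  8.76474496e-05]), 'ee_pos': array([ 0.22105714, -0.58419044,  0.23275017]), 'eef_rot': array([ 9.83681291e-01,  1.79918301e-01, -1.75198222e-04, -7.00969132e-04]), 'ft_force': array([-0.65992111,  0.4690804 ,  0.67731068]), 'torque': array([-0.01307378,  0.0049018 , -0.01374973]), 'grip_force': 0.0, 'width': 0.08686109548300455}
top [ 0.4190335  -0.06691288  1.22760823] [ 0.71649036 -0.69707691  0.02611101 -0.00659936] [[401.55877678   0.         318.504276  ]
 [  0.         401.55877678 199.43464486]
 [  0.           0.           1.        ]]
led_candle [(0.69, [403.0, 219.0, 7.0, 13.0], [0.425, -0.354, 0.03]), (0.56, [325.0, 203.0, 15.0, 13.0], [0.465, -0.12, 0.03]), (0.55, [268.0, 209.0, 14
[... 759 characters left out ...]
.87955681 -0.14890306  0.07774264 -0.44515591] [[475.89566801   0.         314.8671749 ]
 [  0.         475.89566801 199.60639675]
 [  0.           0.           1.        ]]
led_candle [(0.67, [315.0, 210.0, 14.0, 21.0], [0.466, -0.125, 0.03])]
colour_book [(0.65, [307.0, 229.0, 40.0, 46.0], [0.415, -0.201, 0.03])]
top_leaf [(0.62, [305.0, 229.0, 36.0, 11.0], [0.409, -0.202, 0.03])]
lower_leaf [(0.59, [305.0, 243.0, 34.0, 22.0], [0.388, -0.258, 0.03])]
orange_cup []
timer []
pumpkin_red [(0.65, [305.0, 147.0, 10.0, 12.0], [0.555, 0.237, 0.03])]
pumpkin_white []
shaker [(0.91, [366.0, 305.0, 16.0, 35.0], [0.457, -0.513, 0.03])]
spice [(0.86, [338.0, 315.0, 17.0, 48.0], [0.384, -0.519, 0.03])]
```

```bash
python3 - <<'E'
from h import *
t=cv2.imread('pics/top1.png');s=cv2.imread('pics/side1.png')
a=cv2.resize(t[150:260,240:420],(800,489),interpolation=cv2.INTER_CUBIC)
cv2.imwrite('pics/a.png',a)
cv2.imwrite('pics/b.png',cv2.resize(s[130:280,220:420],(800,600),interpolation=cv2.INTER_CUBIC))
E
```

```text
(no output)
```

View pics/a.png

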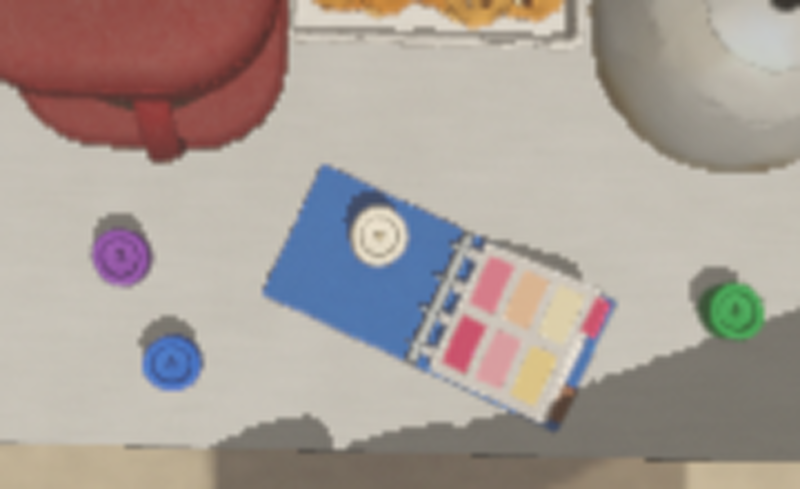

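View pics/top1.png

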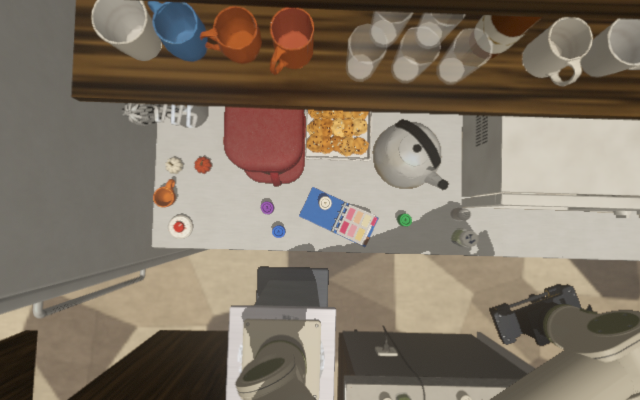

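View pics/b.png

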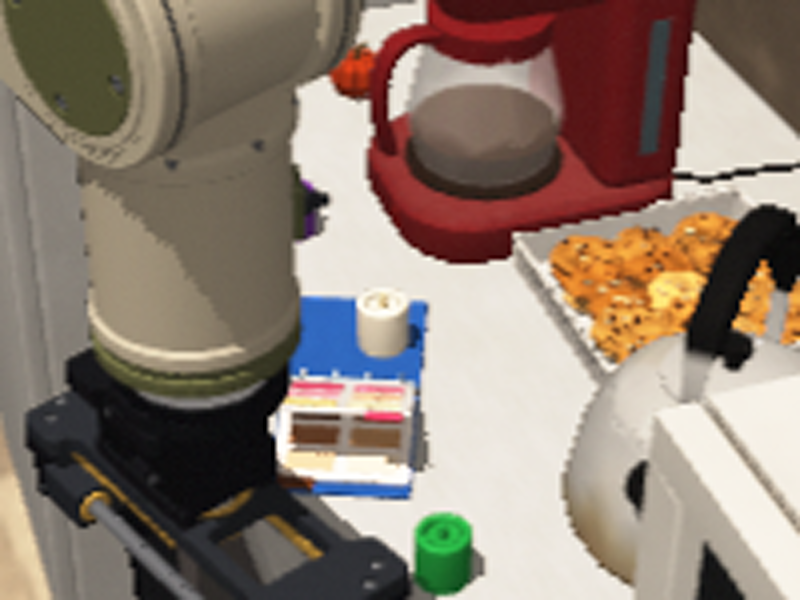

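The candle-shaped things in the top picture are cream (325,203), purple (267,207), blue (279,231) and green (405,219). Only the cream one is the right colour and stands on the blue left cover, and the enlarged crop confirms it. The spine runs from crop (475,237) to (413,360), and the raised leaf with its pink tab is to the right. Next I'll fit the book, candle and leaf poses.

```bash
python3 - <<'E'
from h import *
from scipy.optimize import least_squares
c=cam('top'); k=180/800
px=np.array([(325,165),(264,293),(555,430)])*k+[240,150]
loc=np.array([(50,112,4),(-50,112,4),(-50,-112,4)])/1000
def W(p,L): 
    R2=np.array([[np.cos(p[2]),-np.sin(p[2])],[np.sin(p[2]),np.cos(p[2])]])
    L=np.array(L,float).reshape(-1,3); return np.c_[L[:,:2]@R2.T+p[:2],L[:,2]]
f=least_squares(lambda p:(proj(c,W(p,loc))-px).ravel(),[.42,-.17,-.45]); p=f.x
print('book',p,f.fun.round(1))
# refine using blue pixels: distances of outline
img=c['img'].astype(int)
inv=lambda P:np.c_[(P[:2]-p[:2])@np.array([[np.cos(p[2]),-np.sin(p[2])],[np.sin(p[2]),np.cos(p[2])]])]if 0 else np.array([[np.cos(p[2]),np.sin(p[2])],[-np.sin(p[2]),np.cos(p[2])]])@(P[:2]-p[:2])
for o in r.outline_of('led_candle','top'):
    print(o['score'],np.round(o['bbox'],1),inv(onz(c,o['bbox'][:2],.045)).round(4),inv(onz(c,o['bbox'][:2],.03)).round(4))
# candle top by hand: crop (378,236)
print('hand',inv(onz(c,np.array([378,236])*k+[240,150],.048)))
for th in(.4,.5,.6,.7,.8):
    L=[(x,-.102*np.cos(th),.0105+.102*np.sin(th)) for x in(.048,-.048)]
    print(th,((proj(c,W(p,L))-[240,150])/k).round())
print('spine',((proj(c,W(p,[(.05,0,.015),(-.05,0,.015)]))-[240,150])/k).round())
s=cam('side')
for th in(.4,.5,.6,.7,.8):
    L=[(x,-.102*np.cos(th),.0105+.102*np.sin(th)) for x in(.048,-.048)]
    print('side',th,((proj(s,W(p,L))-[220,130])*4).round())
print(((proj(s,W(p,[(.05,.112,.004),(.05,-.112,.004)]))-[220,130])*4).round())
for o in r.outline_of('led_candle','side'): print(o['score'],inv(onz(s,o['bbox'][:2],.027)))
E
```

```text
book [ 0.42494435 -0.16440894 -0.41112307] [-0.2 -0.7 -0.5  0.1  0.7  0.6]
0.71 [325.9 203.8  13.5  11.7] [0.0166 0.0546] [0.0174 0.0542]
0.65 [269.  208.6  12.4  18.3] [-0.0672  0.2   ] [-0.0675  0.2014]
0.61 [277.6 233.9  12.6   9.6] [-0.1235  0.1454] [-0.1245  0.1462]
0.6 [403.9 218.4   9.3  13.9] [ 0.0756 -0.1727] [ 0.0771 -0.1759]
0.43 [458.9 213.   26.2  18. ] [ 0.1596 -0.3142] [ 0.1622 -0.3193]
hand [0.01723713 0.05782452]
0.4 [[605. 291.]
 [545. 423.]]
0.5 [[602. 288.]
 [541. 421.]]
0.6 [[597. 285.]
 [535. 419.]]
0.7 [[590. 281.]
 [528. 416.]]
0.8 [[582. 276.]
 [520. 412.]]
spine [[473. 230.]
 [411. 364.]]
side 0.4 [[405. 428.]
 [264. 421.]]
side 0.5 [[405. 413.]
 [264. 406.]]
side 0.6 [[406. 398.]
 [265. 391.]]
side 0.7 [[407. 383.]
 [266. 376.]]
side 0.8 [[407. 368.]
 [267. 361.]]
[[423. 300.]
 [405. 497.]]
0.75 [0.02436597 0.06176727]
0.64 [ 0.08314123 -0.19364804]
```

```bash
cat >> h.py <<'E'
B=np.array([0.426,-0.1645]);YAW=-0.411
RB=np.array([[np.cos(YAW),-np.sin(YAW)],[np.sin(YAW),np.cos(YAW)]])
def bw(x,y,z): return np.r_[RB@[x,y]+B,z]
def wb(P): return np.r_[RB.T@(np.array(P[:2])-B),P[2]]
def go(x,y,ztip):
    s=r.read_state(); Rm=R.from_quat(s['eef_rot']).as_matrix()
    d=Rm.T@(bw(x,y,ztip+.011)-s['ee_pos'])
    a=YAW-np.arctan2(Rm[1,0],Rm[0,0])
    print('tool shift',d.round(4),'turn about tool z',round(-a,4),'book tip',(wb(s['ee_pos'])-[0,0,.011]).round(4),'t',s['time'],'w',s['width'],'F',s['ft_force'].round(1))
E
python3 -c "
from h import *
go(-.017,.059,.2)"
```

```text
tool shift [ 0.3692 -0.3745  0.0226] turn about tool z 0.7728 book tip [-0.0199 -0.4669  0.2226] t 1.3 w 0.08707867097034677 F [-0.  -0.3  0.1]
```

```bash
python3 -m pendant '[[0.023,-0.0234,0,0],[0.023,-0.0234,0,0],[0.023,-0.0234,0,0],[0.023,-0.0234,0,0],[0.023,-0.0234,0,0],[0.023,-0.0234,0,0],[0.023,-0.0234,0,0],[0.023,-0.0234,0,0]]' 0.3 5
python3 -m pendant '[[0.023,-0.0234,0,0],[0.023,-0.0234,0,0],[0.023,-0.0234,0,0],[0.023,-0.0234,0,0],[0.023,-0.0234,0,0],[0.023,-0.0234,0,0],[0.023,-0.0234,0,0],[0.023,-0.0234,0,0]]'
python3 -m pendant '[[0,0,0,0.11],[0,0,0,0.11],[0,0,0,0.11],[0,0,0,0.11],[0,0,0,0.11],[0,0,0,0.11],[0,0,0,0.11],[0,0,0,0]]'
python3 -c "
from h import *
go(-.017,.059,.012)"
```

```text
time: 1.97
ee_pos: [0.3275, -0.3428, 0.2337]
eef_rot: [0.984, 0.18, 0.0, 0.0]
ft_force: [0.3, 0.7, 0.8]
width: 0.0419
grip_force: 0.0
time: 2.63
ee_pos: [0.4333, -0.1026, 0.2339]
eef_rot: [0.984, 0.18, 0.0, 0.0]
ft_force: [0.6, 0.3, -0.0]
width: 0.026
grip_force: 0.0
time: 3.3
ee_pos: [0.4329, -0.1042, 0.2337]
eef_rot: [0.979, -0.205, 0.0, 0.0]
ft_force: [-0.6, -0.6, 0.1]
width: 0.0261
grip_force: 0.0
tool shift [ 0.0007 -0.001   0.2107] turn about tool z -0.0025 book tip [-0.0178  0.0581  0.2227] t 3.3 w 0.026136902727284476 F [-0.6 -0.6  0.1]
```

```bash
python3 -m pendant '[[0,0,0.03,0],[0,0,0.03,0],[0,0,0.03,0],[0,0,0.03,0],[0,0,0.03,0],[0,0,0,0]]'
python3 - <<'E'
from h import *
c=cam('wrist','w1.png'); t=cam('top')
for n,k in(('wrist',c),('top',t)):
  for o in r.outline_of('led_candle',n): print(n,round(o['score'],2),o['bbox'],wb(onz(k,o['bbox'][:2],.04)).round(4))
print(proj(c,[bw(.05,.112,.004),bw(-.05,.112,.004),bw(.05,0,.015),bw(.02,.059,.053)]).round())
E
```

```text
time: 3.8
ee_pos: [0.4296, -0.1034, 0.079]
eef_rot: [0.98, -0.201, -0.004, -0.001]
ft_force: [-1.8, 0.2, -1.2]
width: 0.0264
grip_force: 0.0
wrist 0.82 [110.5, 272.8, 53.9, 69.1] [-0.0592  0.2018  0.04  ]
wrist 0.73 [320.0, 163.2, 59.2, 63.5] [0.0166 0.0593 0.04  ]
wrist 0.61 [635.8, 82.5, 8.5, 26.9] [ 0.0648 -0.1249  0.04  ]
top 0.54 [280.5, 232.4, 12.2, 10.0] [-0.1172  0.1395  0.04  ]
top 0.53 [268.9, 209.6, 15.5, 16.6] [-0.0711  0.1991  0.04  ]
top 0.48 [403.9, 219.0, 11.1, 13.0] [ 0.0734 -0.1748  0.04  ]
[[246. 109.]
 [253. 240.]
 [408. 109.]
 [320. 160.]]
```

View pics/w1.png

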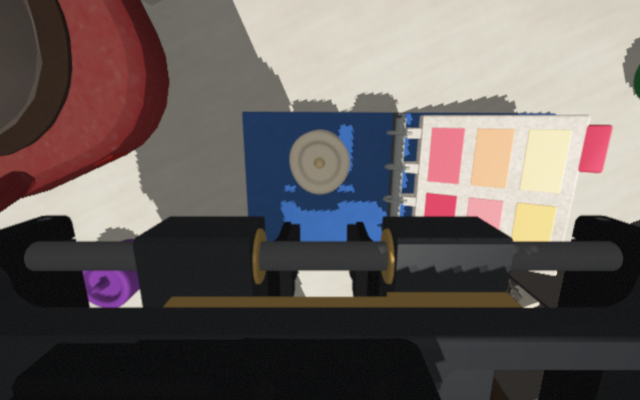

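The wrist view shows the cream candle at (320,161), with the cover corner at (245,112). Both agree with the predictions to within 3 px, so I'll go down behind the candle.

```bash
python3 -m pendant '[[0,0,0.03,0],[0,0,0.02,0],[0,0,0.01,0],[0,0,0,0]]'
python3 -c "
from h import *
go(-.01,.059,.012)"
```

```text
time: 4.33
ee_pos: [0.4326, -0.1042, 0.0232]
eef_rot: [0.979, -0.202, -0.001, -0.0]
ft_force: [-0.1, -0.2, 0.2]
width: 0.026
grip_force: 0.0
tool shift [ 0.008  -0.001   0.0002] turn about tool z 0.0032 book tip [-0.018   0.058   0.0122] t 4.3333 w 0.025995593636310804 F [-0.1 -0.2  0.2]
```

```bash
python3 -m pendant '[[0.004,0,0,0],[0.003,0,0,0],[0.003,0,0,0],[0.003,0,0,0],[0.003,0,0,0],[0.003,0,0,0],[0.003,0,0,0],[0.003,0,0,0]]'
python3 -m pendant '[[0.003,0,0,0],[0.003,0,0,0],[0.003,0,0,0],[0.003,0,0,0],[0.003,0,0,0],[0.003,0,0,0],[0.003,0,0,0],[0.003,0,0,0]]'
python3 - <<'E'
from h import *
go(.062,.059,.012)
c=cam('wrist','w2.png')
for o in r.outline_of('led_candle','wrist'): print(round(o['score'],2),o['bbox'],wb(onz(c,o['bbox'][:2],.04)).round(4))
E
```

```text
time: 5.0
ee_pos: [0.4561, -0.1142, 0.0236]
eef_rot: [0.979, -0.203, -0.0, 0.0]
ft_force: [-0.9, -0.4, 0.6]
width: 0.0265
grip_force: 0.3
time: 5.67
ee_pos: [0.4782, -0.1237, 0.0236]
eef_rot: [0.979, -0.203, 0.0, 0.0]
ft_force: [0.3, -0.4, 0.7]
width: 0.0258
grip_force: 0.0
tool shift [ 0.0304 -0.0007  0.0006] turn about tool z 0.0028 book tip [0.0316 0.0582 0.0126] t 5.6667 w 0.025820432179604547 F [ 0.3 -0.4  0.7]
0.56 [324.9, 202.0, 80.6, 78.4] [0.0592 0.0573 0.04  ]
```

View pics/w2.png

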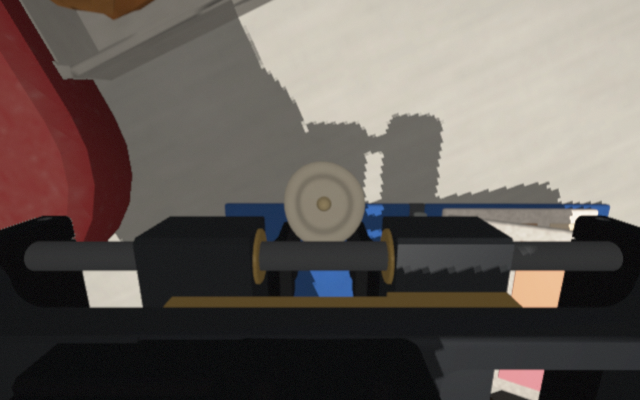

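```bash
python3 - <<'E'
from h import *
c=cam('top')
for uv in((304,160),(302,175),(290,182)):
  print(uv,[wb(onz(c,uv,z)).round(3).tolist() for z in(.03,.1,.2,.3)])
c=cam('wrist')
for uv in((130,170),(75,77),(110,100),(90,235)):
  print(uv,[wb(onz(c,uv,z)).round(3).tolist() for z in(0,.03,.1,.2)])
E
```

```text
(304, 160) [[0.107, 0.169, 0.03], [0.099, 0.164, 0.1], [0.086, 0.157, 0.2], [0.073, 0.15, 0.3]]
(302, 175) [[0.064, 0.155, 0.03], [0.058, 0.151, 0.1], [0.049, 0.145, 0.2], [0.039, 0.14, 0.3]]
(290, 182) [[0.03, 0.179, 0.03], [0.025, 0.173, 0.1], [0.019, 0.166, 0.2], [0.013, 0.158, 0.3]]
(130, 170) [[0.067, 0.169, 0.0], [0.072, 0.15, 0.03], [0.083, 0.106, 0.1], [0.099, 0.042, 0.2]]
(75, 77) [[0.117, 0.191, 0.0], [0.114, 0.168, 0.03], [0.105, 0.115, 0.1], [0.092, 0.039, 0.2]]
(110, 100) [[0.106, 0.174, 0.0], [0.104, 0.154, 0.03], [0.1, 0.108, 0.1], [0.093, 0.042, 0.2]]
(90, 235) [[0.028, 0.199, 0.0], [0.039, 0.175, 0.03], [0.066, 0.119, 0.1], [0.105, 0.038, 0.2]]
```

```bash
python3 -m pendant '[[0.0025,0.0013,0,0],[0.0025,0.0013,0,0],[0.0025,0.0013,0,0],[0.0025,0.0013,0,0],[0.0025,0.0013,0,0],[0.0025,0.0013,0,0],[0.0025,0.0013,0,0],[0.003,0.001,0,0]]'
python3 - <<'E'
from h import *
go(.062,.047,.012)
c=cam('wrist','w3.png')
for o in r.outline_of('led_candle','wrist'): print(round(o['score'],2),o['bbox'],wb(onz(c,o['bbox'][:2],.04)).round(4))
E
```

```text
time: 6.53
ee_pos: [0.4928, -0.1413, 0.0235]
eef_rot: [0.979, -0.203, -0.0, 0.0]
ft_force: [0.2, 0.3, -0.8]
width: 0.0262
grip_force: 0.1
tool shift [0.01   0.001  0.0005] turn about tool z 0.0027 book tip [0.052  0.0479 0.0125] t 6.5333 w 0.026208264195340836 F [ 0.2  0.3 -0.8]
0.62 [324.2, 202.1, 77.5, 78.9] [0.0796 0.0474 0.04  ]
0.62 [525.9, 335.2, 70.3, 127.3] [ 0.0094 -0.0558  0.04  ]
```

View pics/w3.png

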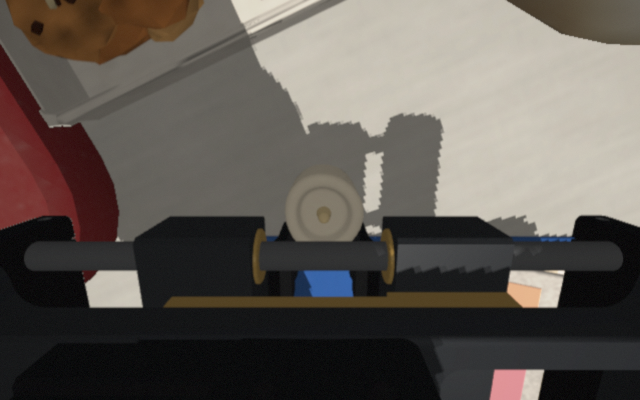

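```bash
python3 -m pendant '[[0.002,0.001,0,0],[0.002,0.001,0,0],[0.002,0.001,0,0],[0.002,0.001,0,0],[0,0,0,0],[-0.01,0,0,0],[-0.02,0,0,0],[-0.02,0,0,0]]'
python3 -m pendant '[[0,0,-0.04,0],[0,0,-0.04,0],[0,0,-0.04,0],[0,0,-0.03,0],[0,0,0,0]]'
python3 - <<'E'
from h import *
go(-.005,-.13,.16)
c=cam('wrist','w4.png')
for o in r.outline_of('led_candle','wrist'): print(round(o['score'],2),o['bbox'],wb(onz(c,o['bbox'][:2],.025)).round(4))
print(proj(c,[bw(.08,.043,0),bw(.08,.043,.049),bw(.05,.112,.004),bw(.05,-.112,.004)]))
s=cam('side'); i=s['img'][170:250,270:350,::-1]
cv2.imwrite('pics/s4.png',np.hstack([cv2.resize(i,(400,400),interpolation=2),cv2.resize(c['img'][:,:,::-1][60:310,200:450],(400,400))]))
print((proj(s,[bw(.08,.043,0),bw(.08,.043,.049)])-[270,170])*5)
E
```

```text
time: 7.3
ee_pos: [0.4515, -0.1274, 0.0233]
eef_rot: [0.979, -0.203, -0.0, -0.0]
ft_force: [0.1, 0.1, -0.0]
width: 0.026
grip_force: 0.0
time: 7.72
ee_pos: [0.4549, -0.1282, 0.1796]
eef_rot: [0.979, -0.203, 0.004, 0.001]
ft_force: [0.5, -0.2, 0.3]
width: 0.0263
grip_force: 0.0
tool shift [-0.0176  0.1748  0.0085] turn about tool z 0.0031 book tip [0.012  0.0448 0.1686] t 7.7167 w 0.02632072261332771 F [ 0.5 -0.2  0.3]
0.88 [550.0, 126.6, 68.6, 41.7] [ 0.0719 -0.1768  0.025 ]
0.68 [323.8, 117.2, 43.5, 43.9] [0.0804 0.0438 0.025 ]
[[324.50923155 118.08586924]
 [324.85865868 117.0706323 ]
 [259.15917253 147.17539876]
 [470.8950803  147.58912216]]
[[324.14964238 251.84366529]
 [326.56393306 186.82261395]]
```

View pics/s4.png

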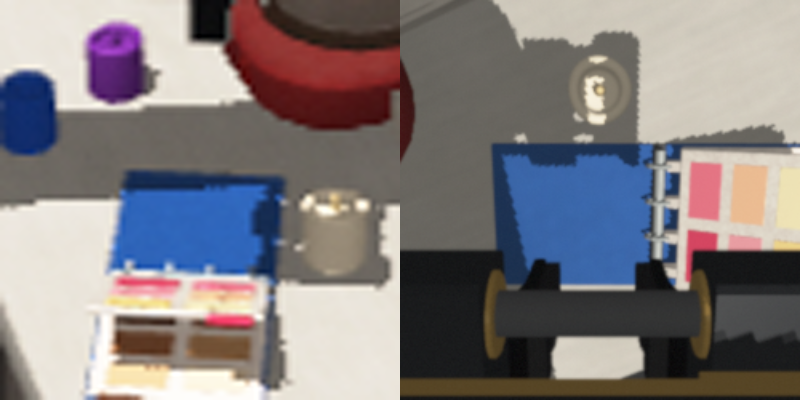

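The candle stands upright at book (80,44) mm, clear of the cover edge: side crop (335,230), wrist crop (598,88). The raised leaf is at about 0.55 rad. Next I'll turn the tool a quarter turn and shut the fingers.

```bash
python3 - <<'E'
from h import *
print(r.read_state()['joint_positions'].round(2)); go(-.015,-.135,.17)
c=cam('top')
for uv in((384,172),(372,160),(443,184)): print([wb(onz(c,uv,z)).round(3).tolist() for z in(.03,.1,.2)])
E
```

```text
[ 0.74  0.07 -0.57  1.91  0.04  1.17 -1.83]
tool shift [-0.0245  0.1789 -0.0077] turn about tool z 0.0027 book tip [0.009  0.0439 0.1622] t 7.8667 w 0.025718351474064104 F [-0.9  0.7 -0.3]
[[0.177, -0.064, 0.03], [0.164, -0.055, 0.1], [0.146, -0.043, 0.2]]
[[0.195, -0.016, 0.03], [0.181, -0.01, 0.1], [0.161, -0.001, 0.2]]
[[0.22, -0.24, 0.03], [0.205, -0.221, 0.1], [0.183, -0.194, 0.2]]
```

```bash
python3 -m pendant '[[-0.003,0.022,0,0],[-0.003,0.022,0,0],[-0.003,0.022,0,0],[-0.003,0.022,0,0],[-0.003,0.022,0,0],[-0.003,0.022,0,0],[-0.003,0.022,0,0],[-0.003,0.023,0,0]]' 0 5
python3 -m pendant '[[0,0,0,-0.12],[0,0,0,-0.12],[0,0,0,-0.12],[0,0,0,-0.12],[0,0,0,-0.12],[0,0,0,-0.12],[0,0,0,-0.12]]'
python3 -m pendant '[[0,0,0,-0.12],[0,0,0,-0.12],[0,0,0,-0.12],[0,0,0,-0.12],[0,0,0,-0.12],[0,0,0,-0.12],[0,0,0,0]]'
python3 - <<'E'
from h import *
print(r.read_state()['joint_positions'].round(2)); go(-.015,-.125,.045)
E
```

```text
time: 8.58
ee_pos: [0.3588, -0.2809, 0.1719]
eef_rot: [0.979, -0.202, -0.001, -0.001]
ft_force: [1.0, -0.2, 0.4]
width: -0.0
grip_force: 0.0
time: 9.17
ee_pos: [0.3594, -0.2802, 0.1719]
eef_rot: [0.976, 0.217, -0.001, -0.001]
ft_force: [-0.4, -0.1, 0.0]
width: 0.0003
grip_force: 0.0
time: 9.75
ee_pos: [0.3595, -0.2802, 0.172]
eef_rot: [0.837, 0.547, -0.0, -0.001]
ft_force: [-0.1, -0.6, -0.5]
width: 0.0002
grip_force: 0.0
[ 0.97  0.03 -0.41  1.95  0.01  1.17  0.14]
tool shift [7.60e-03 1.00e-04 1.16e-01] turn about tool z 1.5688 book tip [-0.0148 -0.1327  0.161 ] t 9.75 w 0.0001821657201894225 F [-0.1 -0.6 -0.5]
```

```bash
python3 -m pendant '[[0.002,0,0.03,0],[0.002,0,0.03,0],[0.002,0,0.03,0],[0.002,0,0.026,0],[0,0,0,0],[0,0,0,0]]'
python3 - <<'E'
from h import *
go(-.015,-.1,.045)
c=cam('wrist','w5.png'); print(proj(c,[bw(-.015,-.116,.045),bw(.05,-.112,.004),bw(.048,-.087,.064),bw(-.048,-.087,.064)]).round())
E
```

```text
time: 10.25
ee_pos: [0.3625, -0.2726, 0.0565]
eef_rot: [0.839, 0.544, -0.0, -0.002]
ft_force: [1.3, -0.8, 1.0]
width: 0.0008
grip_force: 0.0
tool shift [ 0.0245 -0.0002  0.0005] turn about tool z 1.5605 book tip [-0.0151 -0.1245  0.0455] t 10.25 w 0.0008358934918839983 F [ 1.3 -0.8  1. ]
[[326. 225.]
 [421. 199.]
 [459. 179.]
 [257. 181.]]
```

View pics/w5.png

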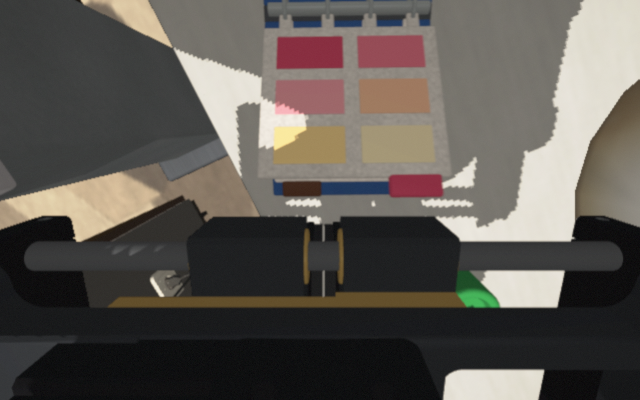

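The leaf edge runs from (260,178) to (450,178), so it is at about 0.5 rad. The tab is at (415,186), away from the fingers. I'll move in to contact.

```bash
python3 -m pendant '[[0.005,0,0.005,0],[0.005,0,0.002,0],[0.004,0,0,0],[0.004,0,0,0],[0.003,0,0,0],[0.003,0,0,0],[0,0,0,0]]'
python3 -c "
from h import *
go(-.015,-.1,.045)
c=cam('wrist')
for o in r.outline_of('top_leaf','wrist')[:2]: print(o['score'],o['bbox'])
"
```

```text
time: 10.88
ee_pos: [0.3737, -0.2512, 0.0508]
eef_rot: [0.839, 0.545, 0.0, 0.0]
ft_force: [-0.1, 0.5, 0.6]
width: 0.0002
grip_force: 0.0
tool shift [ 0.0003 -0.0017 -0.0052] turn about tool z 1.5635 book tip [-0.0133 -0.1003  0.0398] t 10.8833 w 0.00016197088892438305 F [-0.1  0.5  0.6]
0.59 [351.0, 143.2, 196.6, 177.1]
```

```bash
python3 -m pendant '[[0.004,0,-0.006,0],[0.004,0,-0.006,0],[0.004,0,-0.006,0],[0.005,0,-0.005,0],[0.005,0,-0.005,0],[0.005,0,-0.005,0],[0.008,0,-0.005,0],[0.008,0,-0.005,0]]'
python3 - <<'E'
from h import *
go(-.015,-.0387,.088)
c=cam('wrist','w6.png')
E
```

```text
time: 11.65
ee_pos: [0.3914, -0.2117, 0.0943]
eef_rot: [0.839, 0.545, 0.0, 0.0]
ft_force: [-0.7, -1.4, 2.2]
width: 0.0003
grip_force: 0.9
tool shift [ 0.0183 -0.0023 -0.0047] turn about tool z 1.5628 book tip [-0.0128 -0.057   0.0833] t 11.65 w 0.00032236599265618725 F [-0.7 -1.4  2.2]
```

View pics/w6.png

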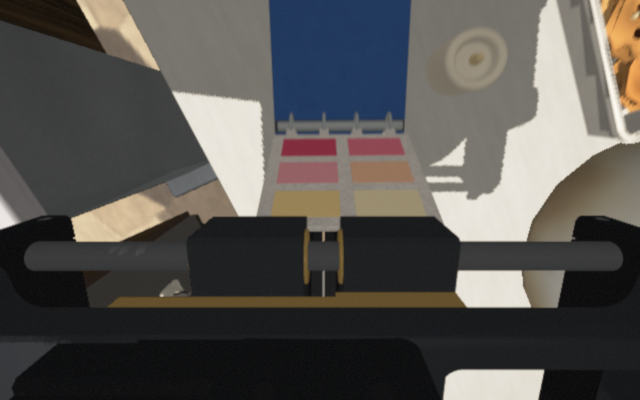

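The leaf has risen to about 1.1 rad against the fingers, and the candle still stands at (476,58). I'll carry on over the top.

```bash
python3 -m pendant '[[0.009,0,-0.0025,0],[0.009,0,-0.0025,0],[0.007,0,-0.001,0],[0.007,0,-0.001,0],[0.006,0,0,0],[0.006,0,0.002,0],[0.006,0,0.002,0],[0.006,0,0.002,0]]'
python3 -m pendant '[[0.005,0,0.001,0],[0.005,0,0.001,0],[0.005,0,0.001,0],[0.006,0,0.002,0],[0.005,0,0.003,0],[0.005,0,0.003,0],[0.005,0,0.003,0],[0.005,0,0.003,0]]'
python3 - <<'E'
from h import *
go(-.015,.0538,.0509)
c=cam('wrist','w7.png')
E
```

```text
time: 12.37
ee_pos: [0.4136, -0.1607, 0.0942]
eef_rot: [0.839, 0.545, -0.0, -0.0]
ft_force: [-0.4, -1.7, 0.7]
width: 0.0002
grip_force: 0.5
time: 13.03
ee_pos: [0.4304, -0.1234, 0.0772]
eef_rot: [0.839, 0.545, -0.0, 0.0]
ft_force: [-0.3, -1.5, -0.1]
width: 0.0008
grip_force: 0.4
tool shift [ 0.0143 -0.0027  0.0153] turn about tool z 1.5629 book tip [-0.0124  0.0395  0.0662] t 13.0333 w 0.0007576152335914329 F [-0.3 -1.5 -0.1]
```

View pics/w7.png

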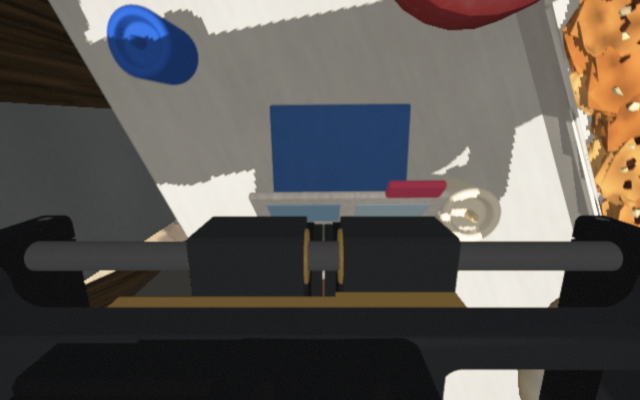

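The leaf is past upright, edge at row 195, and the candle stands at (470,212). Next I'll lower the leaf onto the cover.

```bash
python3 -m pendant '[[0.005,0,0.005,0],[0.005,0,0.005,0],[0.004,0,0.005,0],[0.003,0,0.007,0],[0.003,0,0.007,0],[0.003,0,0.007,0],[0.001,0,0.006,0],[0.001,0,0.005,0]]'
python3 -m pendant '[[0,0,0.004,0],[0,0,0.003,0],[0,0,0.002,0],[0,0,0.001,0],[0,0,0,0]]'
python3 - <<'E'
from h import *
go(-.015,.065,.0085)
E
```

```text
time: 13.75
ee_pos: [0.4403, -0.1007, 0.0297]
eef_rot: [0.839, 0.545, -0.0, -0.0]
ft_force: [-0.7, 0.0, 0.4]
width: 0.0006
grip_force: 0.3
time: 14.17
ee_pos: [0.4404, -0.101, 0.0215]
eef_rot: [0.839, 0.545, -0.0, 0.0]
ft_force: [-6.9, 2.9, 18.0]
width: 0.0006
grip_force: 9.0
tool shift [ 0.001  -0.0028  0.002 ] turn about tool z 1.5626 book tip [-0.0122  0.064   0.0105] t 14.1667 w 0.0006324321758862104 F [-6.9  2.9 18. ]
```

```bash
python3 -m pendant '[[0,0,0.001,0],[0,0,0.0005,0],[0,0,0,0],[0,0,0,0]]'
python3 -m pendant '[[0,0,-0.005,0],[0,0,-0.015,0],[0,0,-0.03,0],[0,0,-0.03,0],[0,0,-0.03,0],[0,0,-0.03,0],[-0.02,0,0,0],[0,0,0,0]]'
python3 - <<'E'
from h import *
go(-.015,.065,.0085)
c=cam('wrist'); s=cam('side'); 
i=s['img'][170:270,260:360,::-1]
cv2.imwrite('pics/s8.png',np.hstack([cv2.resize(i,(400,400),interpolation=2),cv2.resize(c['img'][:,:,::-1],(400,400))]))
for n,k in(('wrist',c),('side',s)):
  for o in r.outline_of('led_candle',n): print(n,round(o['score'],2),wb(onz(k,o['bbox'][:2],.025)).round(4))
for th in(2.95,3.09,3.18):
  L=[bw(x,-.102*np.cos(th)-.002*np.sin(th),.0105+.102*np.sin(th)-.002*np.cos(th)) for x in(.048,-.048)]
  print(th,((proj(s,L)-[260,170])*4).round().tolist(),(proj(c,L)*[.625,1]).round().tolist())
E
```

```text
time: 14.5
ee_pos: [0.4405, -0.101, 0.0211]
eef_rot: [0.839, 0.545, -0.001, 0.0]
ft_force: [-14.0, 4.9, 37.8]
width: 0.0005
grip_force: 18.8
time: 15.17
ee_pos: [0.4322, -0.1223, 0.1607]
eef_rot: [0.839, 0.543, 0.0, 0.002]
ft_force: [-1.5, -0.3, -1.1]
width: 0.0007
grip_force: 0.0
tool shift [ 0.024  -0.0046  0.1412] turn about tool z 1.56 book tip [-0.0112  0.0412  0.1497] t 15.1667 w 0.0007036643681824278 F [-1.5 -0.3 -1.1]
wrist 0.95 [-0.1168  0.1495  0.025 ]
wrist 0.88 [-0.0669  0.1952  0.025 ]
wrist 0.56 [0.0829 0.0446 0.025 ]
side 0.65 [ 0.0816 -0.1865  0.025 ]
side 0.51 [-0.1167  0.1445  0.025 ]
side 0.49 [0.0869 0.0426 0.025 ]
side 0.43 [-0.063  0.202  0.025]
2.95 [[262.0, 121.0], [137.0, 115.0]] [[244.0, 127.0], [177.0, 129.0]]
3.09 [[262.0, 134.0], [138.0, 128.0]] [[242.0, 125.0], [178.0, 126.0]]
3.18 [[261.0, 143.0], [138.0, 137.0]] [[241.0, 124.0], [179.0, 126.0]]
```

View pics/s8.png

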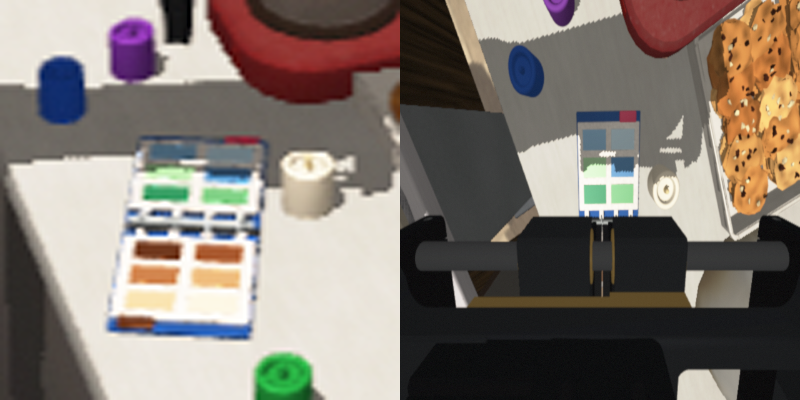

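The leaf lies flat on the left cover: in the side crop its edge is at about row 142, against 143 predicted for the stop. The lower leaf is flat and the candle stands at (308,183). The gripper is well clear, so I'll hand it in.

```bash
python3 -c "
from bench import r
print(r.close_job())"
```

```text
the job is handed in; nothing more can be done
None
```

I pushed the candle off the cover, turned the top leaf over, pressed it flat on the left cover and handed the job in. My last pictures show the candle upright on the bench and the lower leaf flat, but no verdict came back.

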